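# Release the rack clamp and draw out the tubes

### The job

The tube rack is held in the screw clamp: turn the black handwheel anticlockwise, letting your hand rise with the stem and never pulling it up or pressing it down hard (stay under 20 N), until you feel the plate come up snugly against its rubber stop, without cranking on into it. Leave it there, then draw the tray with the rack fully out by its grip bar, keeping the tubes upright and the other things where they are, and let go.

Things in the scene. Friction and masses are not known exactly. Their poses are not given: they have to be found in the camera images.
- press: the fixed clamp frame; origin on the table under the middle of its base (180 x 235 x 20 mm), x axis level: the tray draws out along -x of this frame; two columns at y = +-98 mm carry a bridge (50 mm along x, 222 mm along y) whose top is 190 mm above the table; a bush 36 mm wide on it reaches 202 mm
- wheel_centre (a point): centre of the black handwheel at mid-height of its rim, on the vertical stem axis, which passes through the frame's origin. Rim 62 mm outside diameter, 14 mm high, three spokes, a 22 mm hub no higher than the rim; its own yaw equals the frame's at the start. Starts 229 mm above the table; turned anticlockwise seen from above it rises with the stem, about 36 mm per turn (5.7 mm per rad). Stays where it is left
- wheel (a joint): shift of the handwheel along the stem on its sprung hub, m, + up: 0 at rest, 1 mm for each 12 N that the hand pulls up or presses down; 2 mm (24 N) is the most it may have. The stem itself cannot be pulled up: only turning (0.25 N m, stiff all the way) raises it
- plate: the pressure plate on the stem under the bridge, 80 x 140 mm, does not turn; origin on its underside, 114.5 mm above the table at the start, rising with the stem. After 11 to 21 mm of rise (differs every time, not measured) it meets a rubber buffer: from there each mm adds 30 N on it and the turning effort grows 1 N m per rad. 10 to 100 N is snug; over 120 N harms it. Let go, it keeps up to 40 N
- tray (a joint): how far the tray is drawn out, m: 0 fully in, 0.090 fully out at its end stop; slides with about 3 N
- tray_pull (a point): centre of the black grip bar of the tray: a level bar 12 mm thick (along the drawing direction), 70 mm long, 20 mm high, its middle 110 mm above the table and 130 mm in front (-x of the frame) of the stem axis when the tray is in, on two uprights at its ends; nothing stands within 60 mm of it in the drawing direction
- tray_floor (a point): centre of the tray's floor, 28 mm above the table; low walls 12 mm high stand round it (inside 84 x 134 mm)
- rack: clear tube rack 78 x 126 mm with 15 purple-capped tubes, 85 mm tall over the caps, 0.4 kg, loose on the tray under the pressure plate; origin under its centre. The plate's two down-turned lips overlap the caps by 6.5 mm at the start and hold rack and tray in until the stem has risen about 8 mm
- jar: bystander: small white screw-top jar, 44 mm wide, 60 mm tall, standing near the clamp; origin under its centre
- dropper: bystander: small amber bottle, 32 mm wide, 75 mm tall, standing near the clamp; origin under its centre
- spare_rack: bystander: another tube rack, 75 x 160 mm, 85 mm tall, with red caps; origin under its centre
- bin: bystander: open white bin 130 x 170 mm, 60 mm tall; origin under its centre
- tip_box: bystander: green box 85 x 120 mm, 55 mm tall; origin under its centre
- pipette: bystander: hand pipette lying on the table, 230 mm long, 22 mm thick; origin in the middle on the table
Not all that is in view belongs to the job. Leave any pink look-alike of the rack alone.

How it is judged:
By the outcome, as a careful person would: the job done as asked, in the order asked, and still so for the second after the job is handed in, with the robot touching nothing.
It also fails if it takes over 72 s, if anything falls off the work surface, if the arm or the gripper's body presses on something with over 40 N, if the wrist force passes 120 N, or if a joint passes its speed limit or range.

### The arm

A 7-joint arm with a two-finger parallel gripper is mounted at the origin on the work surface. World frame = base frame: x ahead of the robot, y to its left, z up, the work surface at z = 0. Lengths are in m, angles in degrees, forces in N, time in s.
With the tool pointing down it reaches from about 0.425 to 0.875 m from the base axis. Payload 4.7 kg.
Tool frame: the origin (TCP) lies at the centre of the arm's flange, where the gripper is bolted on; the fingertips stand 182 mm ahead of it and the grasp point (between the pads) lies 164 mm ahead of it; z points along the fingers, x is the direction in which the jaws open and shut, and the axes are right-handed (so a half turn about z gives the same grasp; the last joint's range is limited). The gripper opens to 87 mm and grips with 3 to 60 N. Pads are 19 mm wide; open, the fingers measure 117 mm over their backs; the gripper's body (75 mm by 190 mm) begins 51 mm behind the grasp point.
Start: joints at [65.781, 18.392, -4.016, 83.108, 1.295, 78.541, -3.26], TCP at [0.275, -0.589, 0.405] pointing down, gripper open.
Joint ranges: [-163.93, 163.93], [-17.29, 119.83], [-79.2, 71.16], [3.27, 140.29], [-89.18, 269.18], [5.43, 117.66], [-154.24, 154.24]. Speed limits (degrees/s): [147.25, 147.25, 180, 180, 180, 180, 180].

### API

Orientations are given as [roll, pitch, yaw] about the fixed x, y, z axes, in that order (R = Rz(yaw) Ry(pitch) Rx(roll)).
In Python, from cell import env gives the robot as it stands. The module is installed in compiled form; this text tells all that it offers.
- The arm moves only by the tool carry_out, never from a script. Its argument "increments" is a list of rows, each a list of 5 numbers: the shift along the world's x, y, z in m, then the turn about the world's z in degrees, then the gripper's target within -1 to 1 (shut at 1, half-way at 0, fully open at -1). In form: [[dx, dy, dz, spin, jaw], ...]. A call has 1 to 20 rows; each row is the pose to reach, as a shift and turn from the pose commanded when the call began; what a row does not reach only later rows make up. A row lasts 1/10 s, in which the tool goes at most 50 mm and 8.59 degrees, less where a joint would pass 70% of its speed; a pose out of reach is approached as far as the arm can. A call with a gripper value outside its range is refused whole. The fingers move at their own pace and stop on an object; "grip_force" is the grip in N (left out, the last holds). Time passes only in rows, so rows that repeat a pose let the fingers close. It gives the time, the measured TCP pose, the force and the opening at its end, in the units of the state.
- env.get_obs(): the state, without advancing time (a new reading comes with each control period).
- env.read_camera(name): name is "scene" or "top" or "wrist"; returns (picture, depth): 384x512x3 uint8, red, green, blue; 384x512 float32, m along the optical axis (not along the pixel's ray), 0 where there is no reading.
- env.get_calibration(name): a dict with "K" (3x3 intrinsics, pixels), "k1" (the pictures are not rectified: a ray, as slopes to the right and down, at radius r is drawn at 1 + k1 r^2 times it, then the intrinsics apply), "camera_from_world" (4x4, takes a point from world to camera coordinates); the wrist camera has in their place "T_tool_cam" (4x4, takes a point from camera to tool coordinates, whose origin is the TCP and whose axes are the tool frame's). Camera axes: x right, y down, z forward; pixel columns grow to the right and rows downward; lengths in m; the calibration is good to about 2 mm. A picture is of the moment at which its call begins: read the wrist's pose just before it. get_calibration takes no time and is no camera call.
- env.sign_off(): hands the job in, once; it reports no verdict.
The state is a dict: "time_s": time; "qpos": joint angles; "joint_velocities": joint speeds; "effort": joint torques, N m; "tool_pos": TCP position; "tool_rot": TCP orientation; "force": force on the tool from outside, world axes, zero at the start; "wrist_torque": the same for the moment, N m; "grip_width": finger opening in m.
Only numpy, scipy, OpenCV 4.12 (cv2) and the standard library are available. Lean on these libraries where they do the work, as an engineer would, in place of code of your own. Each camera call takes 0.05 s, during which the arm holds its last target.

## Working session

There is one attempt and no reset: what is moved stays moved. The work goes in short steps, Python scripts to look and compute and a tool call to move; the robot and the scene stay as the last step left them, time stands still between calls to the robot, and variables do not carry over. Pictures are saved under pics/ and viewed, and the job is handed in when it is done.

Besides the shell and the picture viewer there is one more tool, called after "Emit:" as name(argument=value, ...) on one line, values as JSON. carry_out: Moves the arm, as the interface text tells. Its arguments: {"type":"object","properties":{"increments":{"type":"array"},"grip_force":{"type":"number"}},"required":["increments"]}

```bash
mkdir -p pics; cat > h.py <<'E'
import numpy as np, cv2
from cell import env
from scipy.spatial.transform import Rotation as R
def snap(name):
    o=env.get_obs(); im,d=env.read_camera(name); c=env.get_calibration(name)
    if 'camera_from_world' in c: T=np.linalg.inv(np.array(c['camera_from_world']))
    else:
        W=np.eye(4); W[:3,:3]=R.from_euler('xyz',o['tool_rot'],degrees=True).as_matrix(); W[:3,3]=o['tool_pos']; T=W@np.array(c['T_tool_cam'])
    np.savez('last_'+name+'.npz',im=im,d=d,T=T,K=np.array(c['K']),k1=c['k1'])
    return im,d
def load(name):
    return np.load('last_'+name+'.npz')
def rays(L,uv):
    K=L['K'];k=float(L['k1'])
    uv=np.asarray(uv,float).reshape(-1,1,2)
    return cv2.undistortPoints(uv,K,np.array([k,0,0,0,0.]))[:,0]
def cloud(L):
    h,w=L['d'].shape
    u,v=np.meshgrid(np.arange(w),np.arange(h))
    n=rays(L,np.stack([u,v],-1).reshape(-1,2).astype(float))
    d=L['d'].reshape(-1,1)
    P=np.hstack([n*d,d])@L['T'][:3,:3].T+L['T'][:3,3]
    P[d[:,0]==0]=np.nan
    return P.reshape(h,w,3)
def at_z(L,uv,z):
    n=rays(L,uv); r=np.hstack([n,np.ones((len(n),1))])@L['T'][:3,:3].T; t=L['T'][:3,3]
    return t+r*((z-t[2])/r[:,2])[:,None]
def proj(L,P):
    Ti=np.linalg.inv(L['T']); p=np.asarray(P)@Ti[:3,:3].T+Ti[:3,3]; n=p[:,:2]/p[:,2:]
    n=n*(1+float(L['k1'])*(n**2).sum(1,keepdims=True)); K=L['K']
    return np.stack([n[:,0]*K[0,0]+K[0,2],n[:,1]*K[1,1]+K[1,2]],1)
def save(im,fn,crop=None,s=1):
    if crop: im=im[crop[1]:crop[3],crop[0]:crop[2]]
    im=cv2.resize(im,None,fx=s,fy=s,interpolation=cv2.INTER_CUBIC)
    cv2.imwrite('pics/'+fn,im[:,:,::-1])
E
python3 - <<'E'
from h import *
print(env.get_obs())
for n in ['scene','top','wrist']:
    im,d=snap(n); save(im,n+'0.png',s=1.5); print(n,load(n)['T'].round(3).tolist(),load(n)['K'].tolist(),load(n)['k1'])
E
```

```text
{'time_s': 0.0, 'qpos': array([65.78015971, 18.4375729 , -4.01459674, 83.1755873 ,  1.29487569,
       78.54197027, -3.25861863]), 'joint_velocities': array([-0.00495693, -0.01997189, -0.00581709,  0.0124128 ,  0.01401544,
        0.0431384 , -0.02741522]), 'effort': array([-9.28969166e-04, -4.91285312e+01, -4.04507238e-01, -3.12526023e+01,
       -6.41303463e-02,  4.35921131e-02,  1.64976359e-04]), 'tool_pos': array([ 0.27485679, -0.58878783,  0.40367191]), 'tool_rot': array([ 1.79993941e+02,  1.09895277e-01, -6.49699313e+01]), 'force': array([ 0.17906224, -0.74606433,  0.57349064]), 'wrist_torque': array([-0.00951911, -0.00475354,  0.06583664]), 'grip_width': 0.08699876538369583}
scene [[0.813, 0.479, -0.331, 1.021], [0.583, -0.663, 0.47, -0.668], [0.006, -0.575, -0.818, 1.255], [0.0, 0.0, 0.0, 1.0]] [[363.2412397619745, 0.0, 251.02778921117675], [0.0, 363.2412397619745, 187.37221777444117], [0.0, 0.0, 1.0]] -0.030172132844984524
top [[-0.025, -0.996, 0.086, 0.439], [-1.0, 0.024, -0.016, -0.013], [0.014, -0.087, -0.996, 1.696], [0.0, 0.0, 0.0, 1.0]] [[388.3281110164237, 0.0, 256.69757354438246], [0.0, 388.3281110164237, 195.91509526720492], [0.0, 0.0, 1.0]] -0.011826754231080434
wrist [[0.423, -0.872, -0.245, 0.342], [-0.906, -0.408, -0.113, -0.558], [-0.001, 0.27, -0.963, 0.384], [0.0, 0.0, 0.0, 1.0]] [[332.8304867132486, 0.0, 260.709390339009], [0.0, 332.8304867132486, 191.58250922006525], [0.0, 0.0, 1.0]] -0.08924419397458773
```

View pics/scene0.png

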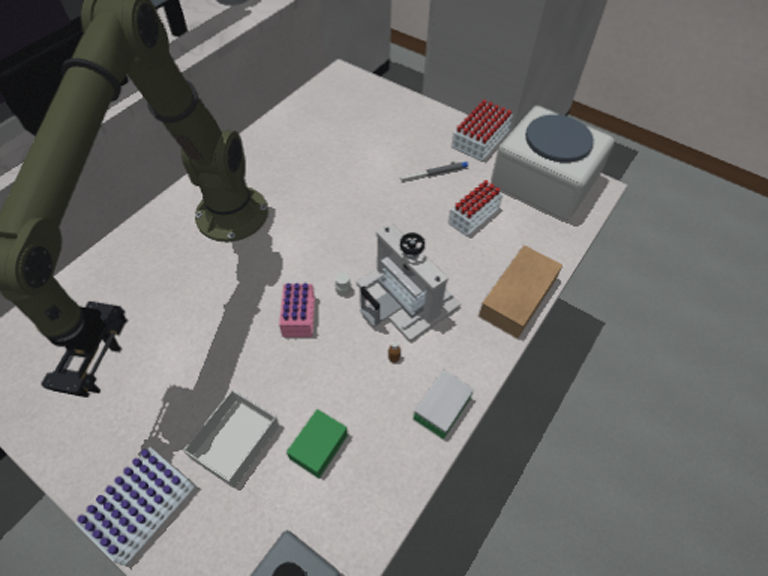

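View pics/top0.png

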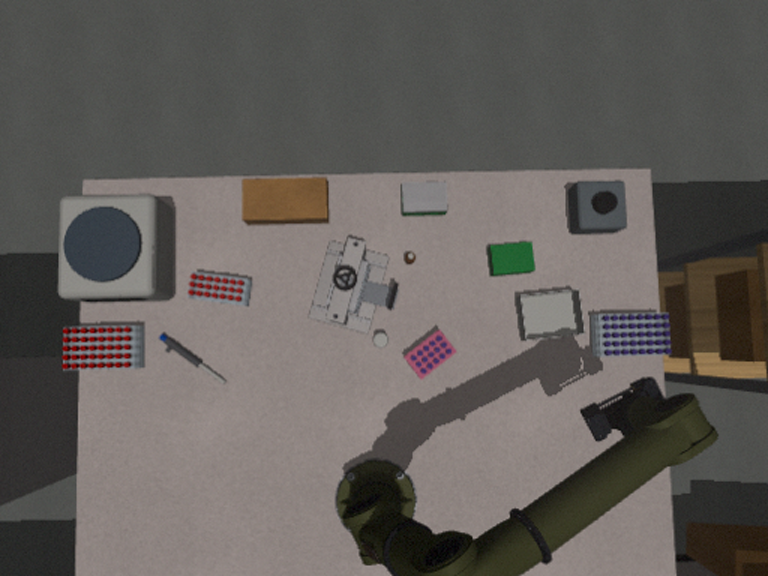

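View pics/wrist0.png

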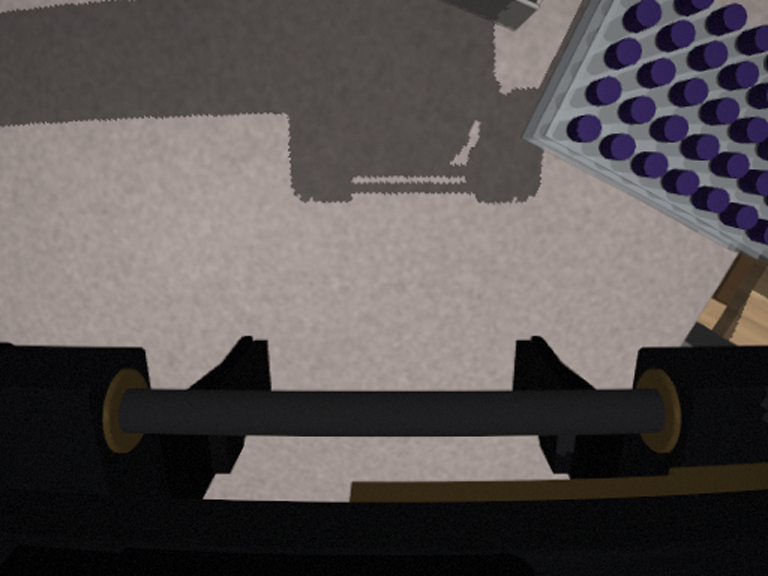

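The top view shows the clamp at about (350,280) in the enlarged picture. The black wheel is at (345,277), the grip bar at (392,293), the jar at (380,339) and the amber dropper at (410,257). The pink look-alike is at (430,352). I'll enlarge and measure next.

```bash
python3 - <<'E'
from h import *
for n,cr in [('top',(190,140,300,250)),('scene',(210,140,320,250))]:
    L=load(n); save(L['im'],n+'_c.png',cr,5)
L=load('top');C=cloud(L)
m=(C[...,2]>0.215)&(C[...,2]<0.25)&(abs(C[...,0]-0.5)<.3)
v,u=np.where(m);sel=(u>190)&(u<300)&(v>140)&(v<250)
print(sel.sum(), np.nanmean(C[m][sel],0) if sel.any() else 0)
# dark rim pixels
im=L['im'].astype(int)
for n in ['top','scene']:
    L=load(n);C=cloud(L);P=C.reshape(-1,3)
    m=(abs(P[:,2]-0.236)<0.009)&(np.hypot(P[:,0]-.5,P[:,1]-.05)<.3)
    Q=P[m];print(n,len(Q),Q.mean(0),Q.min(0),Q.max(0))
    m=(abs(P[:,2]-0.19)<0.006)&(np.hypot(P[:,0]-.5,P[:,1]-.05)<.3)
    Q=P[m][:,:2].astype(np.float32);r=cv2.minAreaRect(Q);print('bridge',len(Q),r)
    m=(abs(P[:,2]-0.119)<0.005)&(np.hypot(P[:,0]-.5,P[:,1]-.05)<.2)
    Q=P[m];print('bar',len(Q),Q.min(0),Q.max(0),cv2.minAreaRect(Q[:,:2].astype(np.float32)))
E
```

```text
151 [0.61185164 0.06522939 0.23366283]
top 142 [0.61139394 0.06496969 0.23417362] [0.58242492 0.03637897 0.2276107 ] [0.64006792 0.09379704 0.24126135]
bridge 529 ((0.6107616424560547, 0.06542360037565231), (0.049976713955402374, 0.221350759267807), 73.37371826171875)
bar 199 [ 0.50953487 -0.07327412  0.11415048] [0.69109906 0.12301723 0.12397144] ((0.6094504594802856, 0.03145267069339752), (0.17137403786182404, 0.2012212723493576), 12.855061531066895)
scene 158 [0.61155833 0.06166404 0.23308712] [0.58103036 0.02898701 0.22726263] [0.64187134 0.09465287 0.24041131]
bridge 513 ((0.6110347509384155, 0.06219744682312012), (0.05164439231157303, 0.22406907379627228), 73.7013168334961)
bar 344 [ 0.50195941 -0.07805307  0.11400218] [0.6951288  0.08928823 0.12397039] ((0.5847582817077637, -0.00014385581016540527), (0.1394495815038681, 0.20164132118225098), 73.06927490234375)
```

```bash
ls pics
```

```text
scene0.png
scene_c.png
top0.png
top_c.png
wrist0.png
```

View pics/top_c.png

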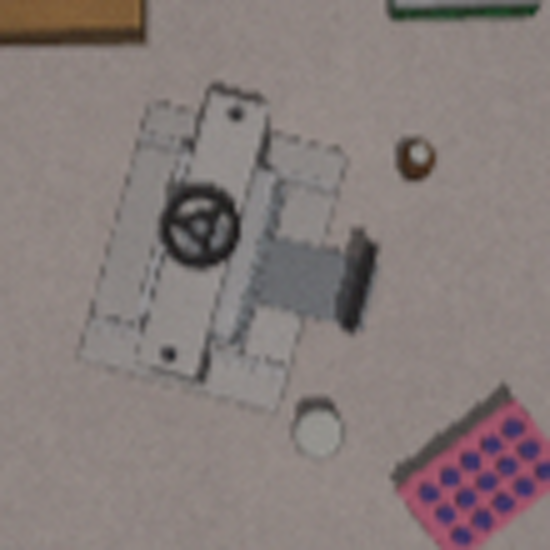

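View pics/scene_c.png

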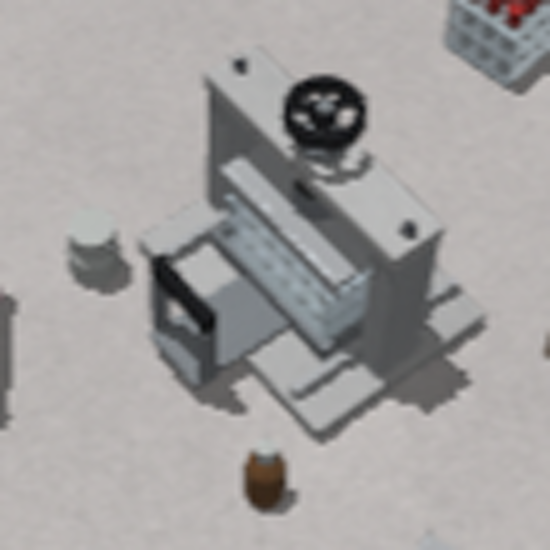

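The wheel centre comes out at about (0.6115, 0.0635). The bridge measures 50 x 221 mm at yaw 73.5°, which agrees with the sizes given. I'll go above the wheel at yaw -120, so that the whole turn fits in one grip, and look with the wrist camera.

Emit:
carry_out(increments=[[0.01,0.02,0.03,-2,-1],[0.03,0.06,0.06,-6,-1],[0.05,0.1,0.09,-12,-1],[0.07,0.14,0.1,-16,-1],[0.09,0.18,0.1,-20,-1],[0.11,0.215,0.1,-24,-1],[0.13,0.255,0.1,-28,-1],[0.15,0.295,0.1,-32,-1],[0.17,0.335,0.1,-36,-1],[0.19,0.375,0.1,-40,-1],[0.21,0.41,0.1,-44,-1],[0.23,0.45,0.1,-48,-1],[0.25,0.49,0.1,-52,-1],[0.27,0.53,0.1,-55,-1],[0.29,0.565,0.1,-55,-1],[0.31,0.6,0.1,-55,-1],[0.33,0.635,0.1,-55,-1],[0.336,0.652,0.1,-55,-1],[0.336,0.652,0.1,-55,-1],[0.336,0.652,0.1,-55,-1]])

```text
time_s: 2.15
tool_pos: [0.6109, 0.0627, 0.5043]
tool_rot: [180.0, -0.1, -120.0]
force: [-0.5, -0.5, -0.2]
grip_width: 0.0872
```

```bash
python3 - <<'E'
from h import *
o=env.get_obs();print(o['time_s'],o['tool_pos'],o['tool_rot'],o['qpos'],o['force'],o['wrist_torque'])
im,d=snap('wrist'); save(im,'wrist1.png',s=1.5)
L=load('wrist');P=cloud(L).reshape(-1,3)
near=np.hypot(P[:,0]-.6115,P[:,1]-.0635)<.045
Q=P[near&(P[:,2]>.222)&(P[:,2]<.26)];print(len(Q),Q.min(0),Q.max(0),(Q.min(0)+Q.max(0))/2)
Q=Q[Q[:,2]>.228].astype(np.float32);print(cv2.minEnclosingCircle(Q[:,:2]),cv2.fitEllipse(cv2.convexHull(Q[:,:2])))
E
```

```text
2.15 [0.61092998 0.06267685 0.50434685] [ 1.79970057e+02 -6.74745336e-02 -1.19956560e+02] [  18.79560019   15.26875656  -34.02624003   78.19905187    8.50249652
   89.13171742 -134.37889788] [-0.54403251 -0.50861548 -0.17198973] [ 0.08368649  0.0207501  -0.0468308 ]
3585 [0.57898414 0.03313867 0.22273395] [0.63995432 0.09463919 0.23941321] [0.60946923 0.06388893 0.23107358]Traceback (most recent call last):
  File "<stdin>", line 7, in <module>
cv2.error: OpenCV(4.12.0) /io/opencv/modules/imgproc/src/shapedescr.cpp:201: error: (-215:Assertion failed) count >= 0 && (depth == CV_32F || depth == CV_32S) in function 'minEnclosingCircle'
```

View pics/wrist1.png

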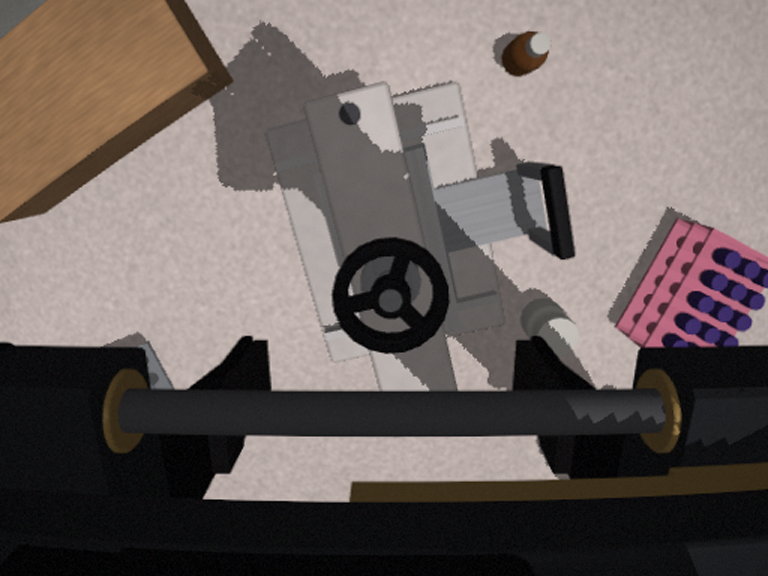

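The wrist view shows the wheel at (390,295), the grip bar at (557,212), and the dropper and jar clear of both. Next I'll refine the wheel centre and bar position.

```bash
python3 - <<'E'
from h import *
from scipy.optimize import least_squares
L=load('wrist');C=cloud(L)
print('TCP axis at z.229 ->px*1.5', proj(L,[[.611,.0627,.229]])*1.5)
P=C.reshape(-1,3);near=np.hypot(P[:,0]-.611,P[:,1]-.0635)<.04
top=near&(abs(P[:,2]-.236)<.0025)
Q=P[top].astype(np.float32)[:,:2];print(len(Q),np.median(P[near&(P[:,2]>.23)][:,2]))
print('circ',cv2.minEnclosingCircle(Q.reshape(-1,1,2)))
g=L['im'].max(2);m=(g<60).astype(np.uint8)
n,lab=cv2.connectedComponents(m);l=lab[295*2//3,int(335/1.5):int(345/1.5)];k=np.bincount(l[l>0]).argmax()
ys,xs=np.where(lab==k);print(xs.min(),xs.max(),ys.min(),ys.max())
h=cv2.convexHull(np.stack([xs,ys],1).astype(np.int32))[:,0]
# outline: hull of projected cylinder vs. hull
a=np.linspace(0,2*np.pi,120,endpoint=False)
def model(c):
    pts=np.vstack([np.c_[c[0]+.031*np.cos(a),c[1]+.031*np.sin(a),np.full(120,z)] for z in(.222,.236)])
    return cv2.convexHull(proj(L,pts).astype(np.float32))
f=lambda c:[cv2.pointPolygonTest(model(c),(float(x),float(y)),True) for x,y in h]
r=least_squares(f,[.611,.0635],diff_step=1e-4);print('centre',r.x,np.sqrt(np.mean(r.fun**2)))
# bar
for n in ['wrist','top','scene']:
    L=load(n);P=cloud(L);im=L['im'].max(2)
    c0=np.array([.5745,-.0615]);d=np.hypot(P[...,0]-c0[0],P[...,1]-c0[1])
    mm=(d<.05)&(P[...,2]>.112)&(P[...,2]<.126)
    Q=P[mm];print(n,len(Q),Q.mean(0),np.median(Q[:,2]),cv2.minAreaRect(Q[:,:2].astype(np.float32).reshape(-1,1,2)))
    Pf=P.reshape(-1,3);m=(abs(Pf[:,2]-.19)<.004)&(np.hypot(Pf[:,0]-.611,Pf[:,1]-.0635)<.13)
    print('bridge',cv2.minAreaRect(Pf[m][:,:2].astype(np.float32).reshape(-1,1,2)))
E
```

```text
TCP axis at z.229 ->px*1.5 [[390.00015101 290.85368271]]
2622 0.4273650292500481Traceback (most recent call last):
  File "<stdin>", line 8, in <module>
cv2.error: OpenCV(4.12.0) /io/opencv/modules/imgproc/src/shapedescr.cpp:201: error: (-215:Assertion failed) count >= 0 && (depth == CV_32F || depth == CV_32S) in function 'minEnclosingCircle'
```

```bash
cat > m.py <<'E'
from h import *
from scipy.optimize import least_squares
A=lambda q:np.ascontiguousarray(q,dtype=np.float32).reshape(-1,1,2)
L=load('wrist');C=cloud(L)
P=C.reshape(-1,3);near=np.hypot(P[:,0]-.611,P[:,1]-.0635)<.04
top=near&(abs(P[:,2]-.236)<.0025)
print('circ',cv2.minEnclosingCircle(A(P[top][:,:2])))
g=L['im'].max(2);m=(g<60).astype(np.uint8)
n,lab=cv2.connectedComponents(m);l=lab[295*2//3,int(335/1.5):int(345/1.5)];k=np.bincount(l[l>0]).argmax()
ys,xs=np.where(lab==k);print(xs.min(),xs.max(),ys.min(),ys.max())
h=cv2.convexHull(np.stack([xs,ys],1).astype(np.int32))[:,0]
a=np.linspace(0,2*np.pi,120,endpoint=False)
def model(c):
    pts=np.vstack([np.c_[c[0]+.031*np.cos(a),c[1]+.031*np.sin(a),np.full(120,z)] for z in(.222,.236)])
    return cv2.convexHull(proj(L,pts).astype(np.float32))
f=lambda c:[cv2.pointPolygonTest(model(c),(float(x),float(y)),True) for x,y in h]
r=least_squares(f,[.611,.0635],diff_step=1e-4);print('centre',r.x,np.sqrt(np.mean(r.fun**2)))
for n in ['wrist','top','scene']:
    L=load(n);P=cloud(L)
    d=np.hypot(P[...,0]-.5745,P[...,1]+.0615)
    mm=(d<.05)&(P[...,2]>.112)&(P[...,2]<.126)
    Q=P[mm];print(n,len(Q),Q.mean(0),np.median(Q[:,2]),cv2.minAreaRect(A(Q[:,:2])))
    Pf=P.reshape(-1,3);m=(abs(Pf[:,2]-.19)<.004)&(np.hypot(Pf[:,0]-.611,Pf[:,1]-.0635)<.13)
    print('bridge',cv2.minAreaRect(A(Pf[m][:,:2])))
E
python3 m.py
```

```text
circ ((0.6090437769889832, 0.06406143307685852), 0.03100934438407421)
222 299 158 235
centre [0.60883875 0.06388472] 0.8821208348752763
wrist 769 [ 0.57348777 -0.05986615  0.11930921] 0.11980022485030456 ((0.5727240443229675, -0.060620516538619995), (0.013106532394886017, 0.06983904540538788), 73.74047088623047)
bridge ((0.6098474264144897, 0.06394891440868378), (0.050282660871744156, 0.22066020965576172), 73.48408508300781)
top 51 [ 0.57435435 -0.05910342  0.11820817] 0.1183300017968123 ((0.5746714472770691, -0.05907132104039192), (0.011835241690278053, 0.06895238161087036), 73.24617767333984)
bridge ((0.6107616424560547, 0.06542360037565231), (0.049976713955402374, 0.221350759267807), 73.37371826171875)
scene 59 [ 0.57593347 -0.06304966  0.11811208] 0.11848924543844586 ((0.5748699307441711, -0.06196378916501999), (0.014396331273019314, 0.07016461342573166), 74.55828857421875)
bridge ((0.612587571144104, 0.061133407056331635), (0.050473421812057495, 0.22049102187156677), 73.7013168334961)
```

The wheel estimates agree to about 2 mm: wrist (0.609,0.064), top (0.611,0.065), scene (0.6116,0.062). I'll take (0.610,0.064), descend with the jaws open, then close lightly.

Emit:
carry_out(increments=[[-0.001,0.001,-0.02,0,-1],[-0.001,0.001,-0.05,0,-1],[-0.001,0.001,-0.075,0,-1],[-0.001,0.001,-0.095,0,-1],[-0.001,0.001,-0.105,0,-1],[-0.001,0.001,-0.111,0,-1],[-0.001,0.001,-0.111,0,-1],[-0.001,0.001,-0.111,0,-1]], grip_force=8)

```text
time_s: 3.0
tool_pos: [0.6102, 0.0638, 0.3949]
tool_rot: [-179.9, 0.0, -120.0]
force: [0.2, -0.0, 0.5]
grip_width: 0.0872
```

```bash
python3 - <<'E'
from h import *
o=env.get_obs();print(o['time_s'],o['tool_pos'],o['tool_rot'],o['qpos'],o['force'],o['wrist_torque'])
im,d=snap('wrist'); save(im,'wrist2.png',s=1.5)
E
```

```text
3.0 [0.6102323  0.06377067 0.39494604] [-1.79913848e+02  4.40757487e-02 -1.20003847e+02] [  19.1145324    17.16213534  -33.71373816   88.52745873    9.69867926
   77.15123065 -135.57013152] [ 0.19846403 -0.01383771  0.53757051] [ 0.14408601 -0.00749334 -0.00479189]
```

View pics/wrist2.png

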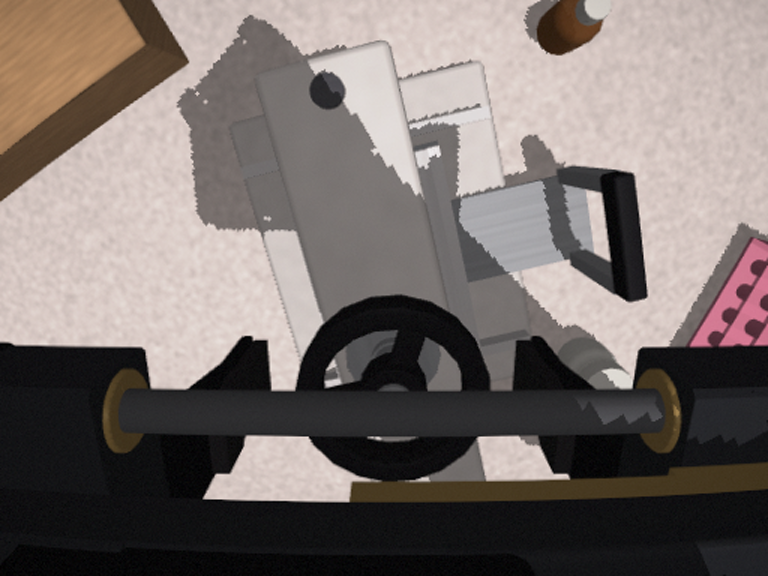

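The jaws straddle the wheel: the rim spans columns 296–491 and the fingers 270–515, so it is centred. I'll check the cross-direction and then close.

```bash
python3 - <<'E'
from h import *
from scipy.optimize import least_squares
L=load('wrist');P=cloud(L).reshape(-1,3);im=L['im'].reshape(-1,3).max(1)
n=(np.hypot(P[:,0]-.61,P[:,1]-.064)<.037)&(abs(P[:,2]-.236)<.003)
print(n.sum(),np.median(P[n][:,2]),cv2.minEnclosingCircle(np.ascontiguousarray(P[n][:,:2],dtype=np.float32).reshape(-1,1,2)))
E
```

```text
5178 0.23584896121459298 ((0.6089543700218201, 0.06386769562959671), 0.03111591562628746)
```

Emit:
carry_out(increments=[[0,0,0,0,0],[0,0,0,0,0.3],[0,0,0,0,0.6],[0,0,0,0,1],[0,0,0,0,1],[0,0,0,0,1],[0,0,0,0,1],[0,0,0,0,1]], grip_force=8)

```text
time_s: 3.85
tool_pos: [0.6099, 0.0638, 0.3938]
tool_rot: [180.0, -0.0, -120.0]
force: [-1.1, -1.6, 1.1]
grip_width: 0.0621
```

```bash
python3 - <<'E'
from h import *
o=env.get_obs();print(o['time_s'],o['tool_pos'],o['tool_rot'],o['force'],o['wrist_torque'],o['grip_width'])
E
```

```text
3.85 [0.60990102 0.06379112 0.39380785] [ 1.79994299e+02 -3.18066298e-02 -1.19987107e+02] [-1.0996856  -1.62887499  1.12927494] [-0.20999555  0.30142487  0.06033045] 0.06208763520867988
```

The grip is on at 62.1 mm with small side forces. I'll firm it up and make a first 24° turn, rising 0.1 mm per degree.

Emit:
carry_out(increments=[[0,0,0,0,1],[0,0,0,0,1],[0,0,0.0002,2,1],[0,0,0.0006,6,1],[0,0,0.001,10,1],[0,0,0.0014,14,1],[0,0,0.0018,18,1],[0,0,0.0022,22,1],[0,0,0.0024,24,1],[0,0,0.0024,24,1]], grip_force=40)

```text
time_s: 4.85
tool_pos: [0.61, 0.064, 0.3961]
tool_rot: [180.0, 0.0, -96.0]
force: [-1.3, -0.6, 1.4]
grip_width: 0.0611
```

```bash
python3 - <<'E'
from h import *
o=env.get_obs();print(o['time_s'],o['tool_pos'],o['tool_rot'],o['qpos'],o['force'],o['wrist_torque'],o['grip_width'])
im,d=snap('wrist'); save(im,'wrist3.png',s=1.5)
E
```

```text
4.85 [0.60996734 0.06396903 0.39614641] [ 1.79987334e+02  1.04206690e-02 -9.60009529e+01] [  21.69805973   17.74955659  -37.08445058   88.32510322   10.83522162
   77.57707135 -112.4118629 ] [-1.28900499 -0.61976193  1.40038558] [-0.17550412  0.3646745  -0.20546225] 0.06109432294613186
```

View pics/wrist3.png

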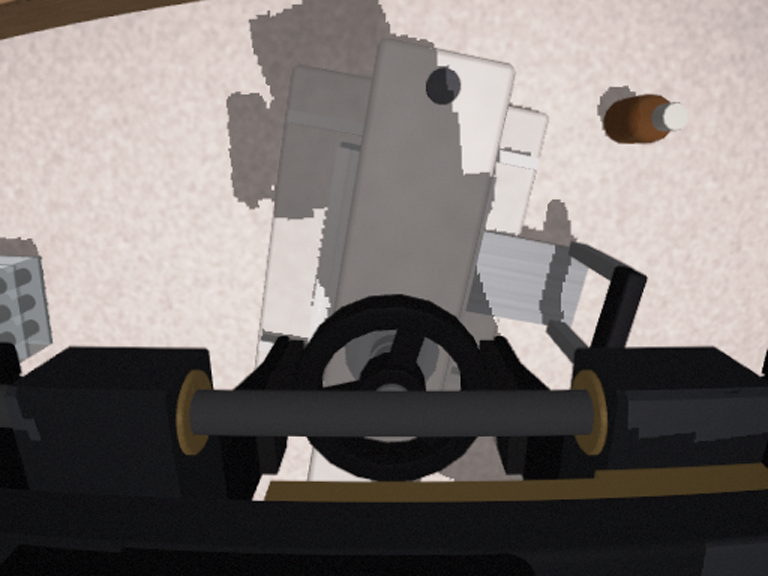

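The spokes turned with the jaws, the turning moment is about 0.25 N m, and the vertical force is 1.4 N. Contact can't come before about 110°, so I'll go on to 100°.

Emit:
carry_out(increments=[[0,0,0.0003,3,1],[0,0,0.0008,8,1],[0,0,0.0013,13,1],[0,0,0.0018,18,1],[0,0,0.0023,23,1],[0,0,0.0028,28,1],[0,0,0.0033,33,1],[0,0,0.0038,38,1],[0,0,0.0043,43,1],[0,0,0.0048,48,1],[0,0,0.0053,53,1],[0,0,0.0058,58,1],[0,0,0.0063,63,1],[0,0,0.0068,68,1],[0,0,0.0072,72,1],[0,0,0.0076,76,1],[0,0,0.0076,76,1]])

```text
time_s: 6.6
tool_pos: [0.6096, 0.0647, 0.4037]
tool_rot: [-180.0, 0.1, -20.0]
force: [-3.4, 1.1, 0.5]
grip_width: 0.0615
```

```bash
cat > s.py <<'E'
from h import *
o=env.get_obs();print(o['time_s'],o['tool_pos'].round(5),o['tool_rot'].round(2),o['qpos'].round(1),o['force'].round(2),o['wrist_torque'].round(3),o['grip_width'])
E
python3 s.py
```

```text
6.6 [0.60963 0.06467 0.40372] [-1.7997e+02  7.0000e-02 -1.9970e+01] [ 30.3  20.3 -48.9  87.4  15.3  79.3 -39.6] [-3.42  1.1   0.49] [ 0.076  0.523 -0.042] 0.06151688909824363
```

Emit:
carry_out(increments=[[0,0,0.0002,2,1],[0,0,0.0004,4,1],[0,0,0.0006,6,1],[0,0,0.0008,8,1]])

```text
time_s: 7.0
tool_pos: [0.6096, 0.0647, 0.4045]
tool_rot: [-180.0, 0.1, -12.0]
force: [-3.8, 0.3, 1.4]
grip_width: 0.0611
```

```bash
python3 s.py
```

```text
7.0 [0.60956 0.0647  0.4045 ] [-1.7997e+02  7.0000e-02 -1.2010e+01] [ 31.2  20.6 -50.2  87.4  15.9  79.6 -32.1] [-3.85  0.3   1.36] [ 0.13   0.584 -0.279] 0.061121448983496265
```

Emit:
carry_out(increments=[[0,0,0.0002,2,1],[0,0,0.0004,4,1],[0,0,0.0006,6,1],[0,0,0.0008,8,1],[0,0,0.001,10,1]])

```text
time_s: 7.5
tool_pos: [0.6095, 0.0648, 0.4055]
tool_rot: [-180.0, 0.1, -2.0]
force: [-4.8, 0.7, 1.2]
grip_width: 0.0611
```

```bash
python3 s.py
```

```text
7.5 [0.60949 0.06476 0.40547] [-1.7995e+02  8.0000e-02 -2.0100e+00] [ 32.4  21.1 -52.   87.2  16.7  79.9 -22.7] [-4.79  0.66  1.2 ] [ 0.092  0.68  -0.307] 0.0611428224549832
```

Emit:
carry_out(increments=[[0,0,0.0002,2,1],[0,0,0.0004,4,1],[0,0,0.0006,6,1],[0,0,0.0008,8,1],[0,0,0.001,10,1]])

```text
time_s: 8.0
tool_pos: [0.6094, 0.0647, 0.4065]
tool_rot: [-179.9, 0.1, 8.0]
force: [-3.7, 1.0, 2.2]
grip_width: 0.0611
```

```bash
python3 s.py
```

```text
8.0 [0.60943 0.06471 0.40646] [-1.7994e+02  9.0000e-02  7.9900e+00] [ 33.6  21.7 -53.8  87.1  17.5  80.2 -13.2] [-3.73  1.    2.16] [ 0.142  0.683 -0.308] 0.061093177152789425
```

Emit:
carry_out(increments=[[0,0,0.0002,2,1],[0,0,0.0004,4,1],[0,0,0.0006,6,1],[0,0,0.0008,8,1],[0,0,0.001,10,1]])

```text
time_s: 8.5
tool_pos: [0.6093, 0.0647, 0.4074]
tool_rot: [-179.9, 0.1, 18.0]
force: [-4.4, -0.1, 2.1]
grip_width: 0.0616
```

```bash
python3 s.py
```

```text
8.5 [0.60932 0.06474 0.40742] [-1.7992e+02  1.0000e-01  1.7990e+01] [ 34.8  22.3 -55.6  87.   18.4  80.5  -3.9] [-4.44 -0.09  2.12] [ 0.161  0.742 -0.286] 0.06160865023357089
```

Emit:
carry_out(increments=[[0,0,0.0002,2,1],[0,0,0.0004,4,1],[0,0,0.0006,6,1],[0,0,0.0008,8,1],[0,0,0.001,10,1]])

```text
time_s: 9.0
tool_pos: [0.6093, 0.0647, 0.4084]
tool_rot: [-179.9, 0.1, 28.0]
force: [-6.0, 0.8, 2.4]
grip_width: 0.0615
```

```bash
python3 s.py
```

```text
9.0 [0.60929 0.0647  0.40842] [-1.7991e+02  1.0000e-01  2.7990e+01] [ 36.   22.9 -57.5  86.9  19.4  80.9   5.5] [-5.96  0.83  2.38] [ 0.099  0.852 -0.301] 0.06151161847678595
```

Emit:
carry_out(increments=[[-0.0002,0,0.0002,2,1],[-0.0004,0,0.0004,4,1],[-0.0006,0,0.0006,6,1],[-0.0008,0,0.0008,8,1],[-0.0008,0,0.001,10,1]])

```text
time_s: 9.5
tool_pos: [0.6088, 0.0646, 0.4095]
tool_rot: [-179.9, 0.0, 38.0]
force: [-3.6, -0.5, 1.1]
grip_width: 0.0614
```

```bash
python3 s.py
```

```text
9.5 [0.60884 0.06459 0.4095 ] [-1.7993e+02  1.0000e-02  3.7980e+01] [ 37.3  23.6 -59.4  86.9  20.3  81.2  14.8] [-3.63 -0.51  1.08] [ 0.097  0.506 -0.337] 0.06139443713896307
```

Emit:
carry_out(increments=[[0,0,0.0002,2,1],[0,0,0.0004,4,1],[0,0,0.0006,6,1],[0,0,0.0008,8,1]])

```text
time_s: 9.9
tool_pos: [0.6088, 0.0646, 0.4103]
tool_rot: [-179.9, 0.0, 46.0]
force: [-3.7, 0.7, 1.9]
grip_width: 0.0614
```

```bash
python3 s.py
```

```text
9.9 [0.6088  0.06458 0.41028] [-1.7992e+02  2.0000e-02  4.5980e+01] [ 38.2  24.2 -61.   86.8  21.2  81.6  22.2] [-3.74  0.7   1.87] [ 0.116  0.566 -0.313] 0.06142147431271907
```

```bash
python3 - <<'E'
from h import *
im,d=snap('wrist'); save(im,'wrist4.png')
E
```

```text
(no output)
```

View pics/wrist4.png

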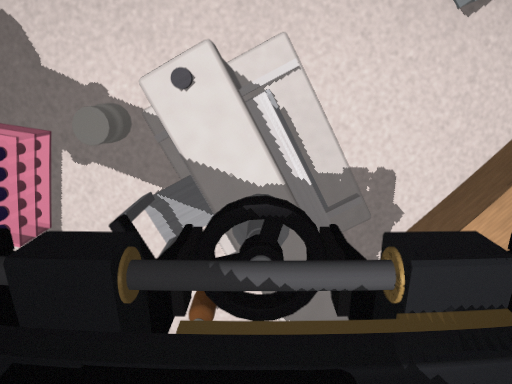

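The spokes still sit the same way between the jaws (spoke up at (264,228) here, (405,335)/1.5 before), so nothing has slipped. I'll carry on in small bites.

Emit:
carry_out(increments=[[0,0,0.0002,2,1],[0,0,0.0004,4,1],[0,0,0.0006,6,1],[0,0,0.0008,8,1]])

```text
time_s: 10.35
tool_pos: [0.6088, 0.0645, 0.4111]
tool_rot: [-179.9, 0.0, 54.0]
force: [-3.9, 1.0, 2.2]
grip_width: 0.0617
```

```bash
python3 s.py
```

```text
10.35 [0.60879 0.06446 0.41106] [-1.7992e+02  2.0000e-02  5.3970e+01] [ 39.1  24.9 -62.6  86.7  22.1  81.9  29.6] [-3.9   0.95  2.18] [ 0.134  0.623 -0.325] 0.06168862067559707
```

Emit:
carry_out(increments=[[0,0,0.0002,2,1],[0,0,0.0004,4,1],[0,0,0.0006,6,1],[0,0,0.0008,8,1]])

```text
time_s: 10.75
tool_pos: [0.6087, 0.0644, 0.4118]
tool_rot: [-179.9, 0.0, 62.0]
force: [-4.3, 0.1, 2.4]
grip_width: 0.0611
```

```bash
python3 s.py
```

```text
10.75 [0.60874 0.06443 0.41185] [-1.7991e+02  2.0000e-02  6.1960e+01] [ 40.   25.6 -64.2  86.6  23.   82.3  36.9] [-4.28  0.14  2.43] [ 0.122  0.659 -0.324] 0.06105533205402766
```

Emit:
carry_out(increments=[[0,0,0.0002,2,1],[0,0,0.0004,4,1],[0,0,0.0006,6,1],[0,0,0.0008,8,1]])

```text
time_s: 11.15
tool_pos: [0.6087, 0.0643, 0.4126]
tool_rot: [-179.9, 0.0, 70.0]
force: [-4.3, -0.2, 1.8]
grip_width: 0.0617
```

```bash
python3 s.py
```

```text
11.15 [0.60872 0.06432 0.41263] [-1.799e+02  2.000e-02  6.996e+01] [ 40.9  26.4 -65.8  86.5  24.1  82.8  44.2] [-4.25 -0.18  1.83] [ 0.155  0.726 -0.254] 0.06166982098431926
```

Emit:
carry_out(increments=[[0,0,0.0002,2,1],[0,0,0.0004,4,1],[0,0,0.0006,6,1],[0,0,0.0008,8,1]])

```text
time_s: 11.55
tool_pos: [0.6087, 0.0643, 0.4134]
tool_rot: [-179.9, 0.0, 78.0]
force: [-4.3, 0.0, 1.8]
grip_width: 0.0612
```

```bash
python3 s.py
```

```text
11.55 [0.60873 0.06426 0.41342] [-1.799e+02  1.000e-02  7.795e+01] [ 41.7  27.2 -67.5  86.4  25.1  83.2  51.5] [-4.3   0.02  1.81] [ 0.04   0.767 -0.243] 0.06122720245645327
```

Emit:
carry_out(increments=[[0,0,0.0002,2,1],[0,0,0.0004,4,1],[0,0,0.0006,6,1]])

```text
time_s: 11.85
tool_pos: [0.6087, 0.0642, 0.414]
tool_rot: [-179.9, 0.0, 83.9]
force: [-4.6, -0.4, 0.9]
grip_width: 0.0615
```

```bash
python3 s.py; python3 - <<'E'
from h import *
im,d=snap('wrist'); save(im,'wrist5.png')
o=env.get_obs();print(o['force'],o['wrist_torque'])
im,d=snap('scene'); save(im,'scene5.png',(210,140,320,250),5)
E
```

```text
11.85 [0.60873 0.06421 0.41398] [-1.7989e+02  1.0000e-02  8.3950e+01] [ 42.3  27.8 -68.7  86.4  25.9  83.6  56.9] [-4.6  -0.44  0.86] [ 0.037  0.726 -0.328] 0.06148445078691191
[-5.0109508  -0.32971281  1.11754264] [ 0.05008848  0.83200489 -0.2671265 ]
```

View pics/wrist5.png

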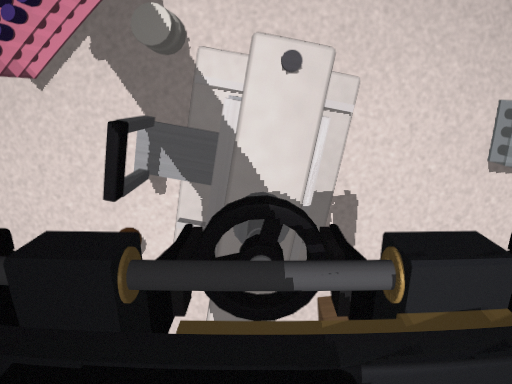

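View pics/scene5.png

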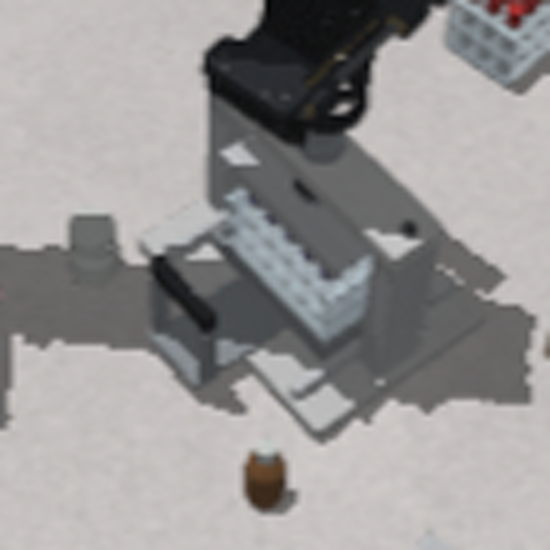

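The spokes have not moved between the jaws, and the plate has clearly risen off the caps. The stop must be very near, so I'll use smaller bites.

Emit:
carry_out(increments=[[0,0,0.0002,2,1],[0,0,0.0004,4,1]])

```text
time_s: 12.15
tool_pos: [0.6087, 0.0642, 0.4143]
tool_rot: [-179.9, 0.0, 87.9]
force: [-4.8, -0.2, 0.3]
grip_width: 0.0615
```

```bash
python3 s.py
```

```text
12.15 [0.60872 0.06417 0.41432] [-1.7989e+02  1.0000e-02  8.7950e+01] [ 42.7  28.3 -69.5  86.3  26.5  83.8  60.5] [-4.76 -0.19  0.3 ] [ 0.085  0.911 -0.35 ] 0.06148835306263342
```

Emit:
carry_out(increments=[[0,0,0.0002,2,1],[0,0,0.0004,4,1]])

```text
time_s: 12.35
tool_pos: [0.6087, 0.0641, 0.4147]
tool_rot: [-179.9, -0.0, 91.9]
force: [-4.4, 0.6, 0.9]
grip_width: 0.0613
```

```bash
python3 s.py
```

```text
12.35 [0.60873 0.06412 0.4147 ] [-179.89   -0.     91.94] [ 43.1  28.8 -70.4  86.3  27.1  84.1  64.1] [-4.41  0.56  0.89] [ 0.113  0.892 -0.473] 0.061327539414851404
```

Emit:
carry_out(increments=[[0,0,0.0002,2,1]])

```text
time_s: 12.45
tool_pos: [0.6087, 0.0641, 0.4149]
tool_rot: [-179.9, -0.0, 93.9]
force: [-5.2, -0.7, 0.3]
grip_width: 0.0616
```

```bash
python3 s.py
```

```text
12.45 [0.60875 0.06406 0.41486] [-179.89   -0.     93.93] [ 43.3  29.  -70.8  86.3  27.4  84.2  65.9] [-5.17 -0.66  0.35] [ 0.079  0.868 -0.447] 0.061598680628878265
```

Emit:
carry_out(increments=[[0,0,0.0001,1.5,1],[0,0,0.0003,3,1]])

```text
time_s: 12.65
tool_pos: [0.6088, 0.064, 0.4151]
tool_rot: [-179.9, -0.0, 97.0]
force: [-5.0, -0.2, 0.4]
grip_width: 0.0614
```

```bash
python3 s.py
```

```text
12.65 [0.60876 0.06404 0.41515] [-1.7989e+02 -1.0000e-02  9.6970e+01] [ 43.6  29.4 -71.4  86.2  27.8  84.4  68.7] [-4.96 -0.23  0.44] [ 0.085  0.974 -0.497] 0.06142036544947364
```

The turning moment has risen from 0.30 to 0.50 N m over the last ~12°, about 1.1 mm of buffer or roughly 34 N. That is snug, so I stop here, let go and rise straight up.

Emit:
carry_out(increments=[[0,0,0,0,0.4],[0,0,0,0,0],[0,0,0,0,-0.5],[0,0,0,0,-0.8],[0,0,0,0,-0.8],[0,0,0.01,0,-0.8],[0,0,0.03,0,-0.8],[0,0,0.06,0,-0.8],[0,0,0.08,0,-0.8],[0,0,0.08,0,-0.8]])

```text
time_s: 13.65
tool_pos: [0.6096, 0.0648, 0.4993]
tool_rot: [179.6, -0.0, 97.0]
force: [-0.1, 0.4, 0.7]
grip_width: 0.0781
```

```bash
python3 s.py; python3 - <<'E'
from h import *
im,d=snap('wrist'); save(im,'wrist6.png',s=1.5)
A=lambda q:np.ascontiguousarray(q,dtype=np.float32).reshape(-1,1,2)
for n in ['wrist','top','scene']:
    if n!='wrist': snap(n)
    L=load(n);P=cloud(L)
    d=np.hypot(P[...,0]-.5745,P[...,1]+.0615)
    mm=(d<.05)&(P[...,2]>.112)&(P[...,2]<.126)
    Q=P[mm];print(n,len(Q)); 
    if len(Q): print(Q.mean(0),cv2.minAreaRect(A(Q[:,:2])))
    P=P.reshape(-1,3);near=(np.hypot(P[:,0]-.61,P[:,1]-.064)<.035)&(P[:,2]>.235)&(P[:,2]<.27)
    print('wheel top z',np.percentile(P[near][:,2],[50,75,90]) if near.any() else None)
save(load('scene')['im'],'scene6.png',(190,130,340,270),4)
E
```

```text
13.65 [0.60958 0.06485 0.49935] [ 1.7965e+02 -4.0000e-02  9.7020e+01] [ 42.8  27.  -72.7  78.3  25.8  92.4  70.4] [-0.1   0.4   0.68] [ 0.135 -0.089 -0.058] 0.07808053453820582
wrist 850
[ 0.57131588 -0.05915456  0.1194231 ] ((0.5722410082817078, -0.06026369333267212), (0.013411951251327991, 0.07048239558935165), 74.30215454101562)
wheel top z [0.25696965 0.25764101 0.25828191]
top 49
[ 0.57511267 -0.05938728  0.11882909] ((0.5750230550765991, -0.05917630344629288), (0.01183932926505804, 0.06744056195020676), 73.23751831054688)
wheel top z None
scene 59
[ 0.57648614 -0.06304768  0.11767525] ((0.5751319527626038, -0.0621781088411808), (0.014577023684978485, 0.07007990032434464), 75.63140106201172)
wheel top z [0.25382227 0.2564766  0.25790697]
```

View pics/wrist6.png

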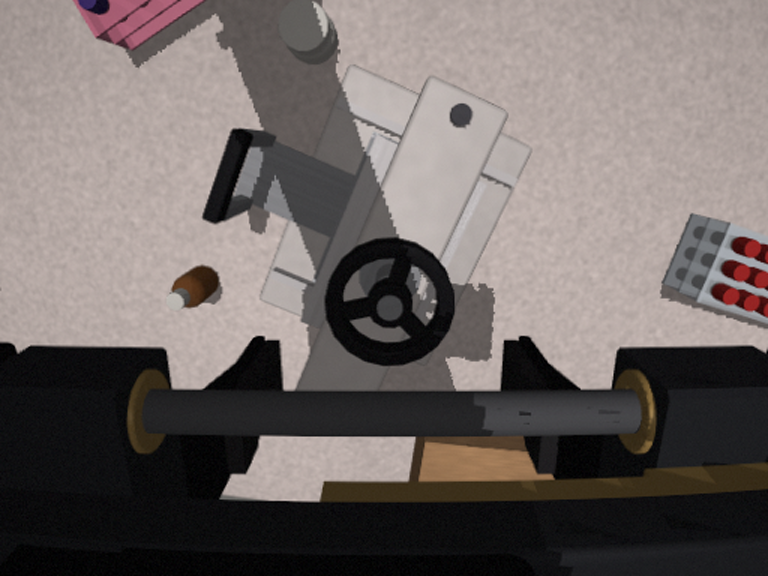

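View pics/scene6.png

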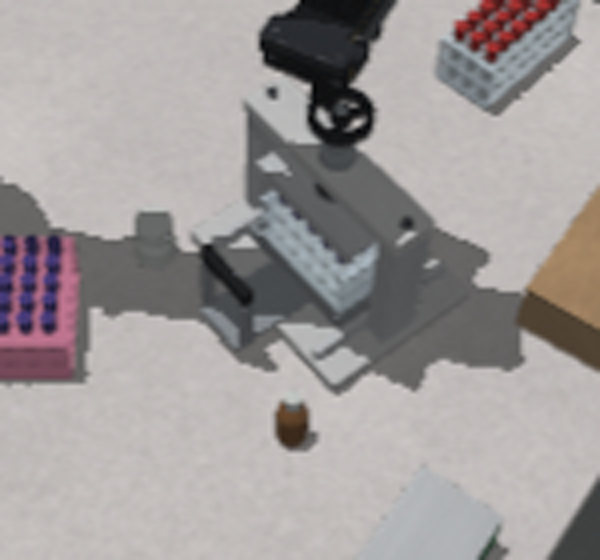

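The wheel top went from 236 to 257.3 mm, a 21.3 mm rise against 21.5 mm commanded by the turn. The bar centre is at (0.572,-0.0605) and fits the geometry.

If I gripped the bar centrally now, the gripper body (95 mm half length) would come within about 4 mm of the handwheel. Instead I'll put only the inner finger behind the bar, with the gripper shifted outward. First I move there above.

Emit:
carry_out(increments=[[-0.006,-0.02,0,-2,-1],[-0.013,-0.045,0,-6,-1],[-0.021,-0.07,0,-12,-1],[-0.029,-0.095,0,-17,-1],[-0.036,-0.12,-0.01,-20,-1],[-0.043,-0.14,-0.03,-22.5,-1],[-0.047,-0.156,-0.06,-23.5,-1],[-0.047,-0.156,-0.09,-23.5,-1],[-0.047,-0.156,-0.1,-23.5,-1],[-0.047,-0.156,-0.1,-23.5,-1]])

```text
time_s: 14.8
tool_pos: [0.5615, -0.0919, 0.3938]
tool_rot: [-179.8, -0.0, 73.6]
force: [-0.4, 0.2, 0.9]
grip_width: 0.087
```

```bash
python3 s.py; python3 - <<'E'
from h import *
im,d=snap('wrist'); save(im,'wrist7.png',s=1.5)
L=load('wrist');P=cloud(L);A=lambda q:np.ascontiguousarray(q,dtype=np.float32).reshape(-1,1,2)
d=np.hypot(P[...,0]-.572,P[...,1]+.0605)
Q=P[(d<.05)&(P[...,2]>.114)&(P[...,2]<.126)];print(len(Q),Q.mean(0),cv2.minAreaRect(A(Q[:,:2])))
T=load('top');P=cloud(T);ax=np.array([np.cos(np.radians(73.5)),np.sin(np.radians(73.5))])
r=P[...,:2]-[.6095,.064];X=r@ax;Y=r@[-ax[1],ax[0]]
q=(P[...,2]>.03)&(X<-.15)&(X>-.4)&(abs(Y)<.15)&(P[...,2]<.1)
print('objects near path',np.c_[X[q],Y[q],P[...,2][q]][::10].round(3).tolist())
E
```

```text
14.8 [ 0.5615  -0.09192  0.39378] [-1.798e+02 -1.000e-02  7.356e+01] [ 63.2  21.8 -69.5  94.   20.6  78.9  64.4] [-0.35  0.18  0.86] [ 0.072 -0.17  -0.034] 0.08698079048208035
1305 [ 0.56982648 -0.06065015  0.12001294] ((0.5715702176094055, -0.060681652277708054), (0.012374619022011757, 0.07026577740907669), 73.49557495117188)
objects near path [[-0.152, -0.141, 0.038], [-0.161, -0.123, 0.054], [-0.393, -0.146, 0.055], [-0.279, 0.062, 0.059], [-0.268, 0.073, 0.064], [-0.269, 0.077, 0.063], [-0.263, 0.084, 0.058], [-0.302, 0.073, 0.068], [-0.281, 0.083, 0.087], [-0.256, 0.094, 0.066], [-0.297, 0.083, 0.064], [-0.269, 0.095, 0.073], [-0.31, 0.084, 0.061], [-0.269, 0.099, 0.085], [-0.311, 0.088, 0.061], [-0.26, 0.106, 0.062], [-0.297, 0.096, 0.088], [-0.24, 0.116, 0.066], [-0.279, 0.105, 0.081], [-0.323, 0.094, 0.055], [-0.256, 0.116, 0.079], [-0.298, 0.104, 0.062], [-0.226, 0.128, 0.067], [-0.267, 0.117, 0.065], [-0.307, 0.106, 0.063], [-0.228, 0.132, 0.061], [-0.266, 0.122, 0.088], [-0.308, 0.11, 0.065], [-0.232, 0.135, 0.065], [-0.27, 0.124, 0.092], [-0.314, 0.113, 0.058], [-0.24, 0.137, 0.086], [-0.283, 0.126, 0.054], [-0.323, 0.115, 0.06], [-0.257, 0.137, 0.085], [-0.297, 0.126, 0.081], [-0.248, 0.144, 0.054], [-0.287, 0.133, 0.079], [-0.249, 0.148, 0.063], [-0.287, 0.137, 0.087], [-0.264, 0.147, 0.085], [-0.306, 0.137, 0.065], [-0.304, 0.142, 0.057]]
```

View pics/wrist7.png

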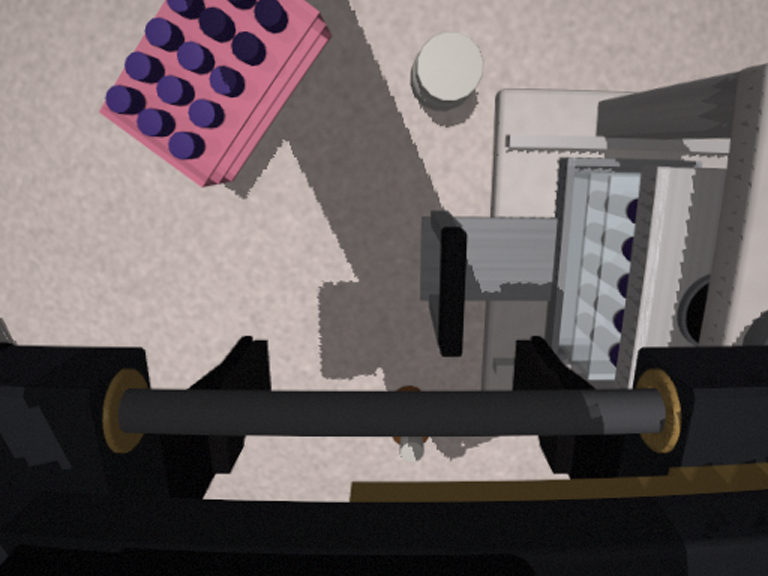

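The wrist view shows the bar at (453,290) and parallel to the pads. The inner finger will come down about 5 mm behind it. The pink look-alike and the dropper stay more than 50 mm to the sides and below the fingertips. Descending.

Emit:
carry_out(increments=[[0,0,-0.02,0,-1],[0,0,-0.05,0,-1],[0,0,-0.075,0,-1],[0,0,-0.095,0,-1],[0,0,-0.108,0,-1],[0,0,-0.115,0,-1],[0,0,-0.117,0,-1],[0,0,-0.117,0,-1]])

```text
time_s: 15.65
tool_pos: [0.5626, -0.0918, 0.2793]
tool_rot: [179.9, -0.0, 73.5]
force: [1.0, -0.6, -0.1]
grip_width: 0.0871
```

```bash
python3 s.py; python3 - <<'E'
from h import *
im,d=snap('wrist'); save(im,'wrist8.png',s=1.5)
im,d=snap('scene'); save(im,'scene8.png',(190,130,340,270),4)
E
```

```text
15.65 [ 0.56263 -0.09179  0.2793 ] [ 1.7993e+02 -2.0000e-02  7.3540e+01] [ 58.8  27.9 -64.5 101.7  27.1  67.9  59.8] [ 1.01 -0.61 -0.14] [ 0.095 -0.105 -0.043] 0.08714383912231649
```

View pics/wrist8.png

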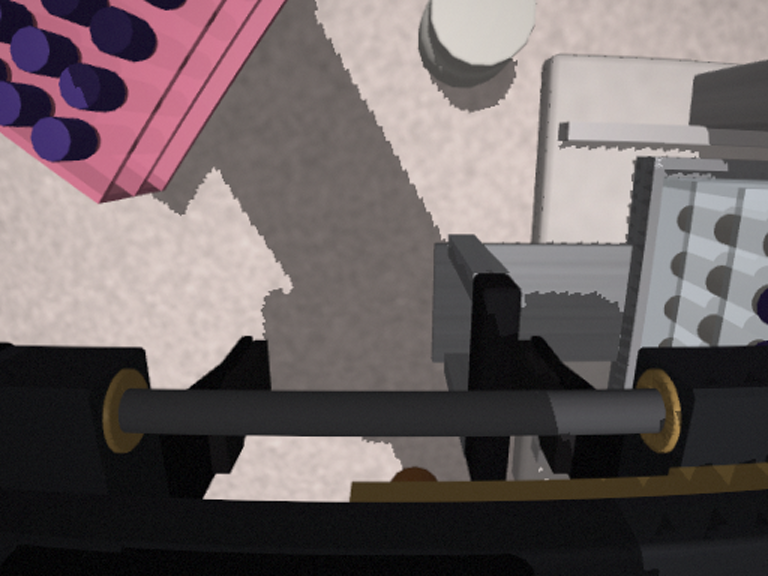

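View pics/scene8.png

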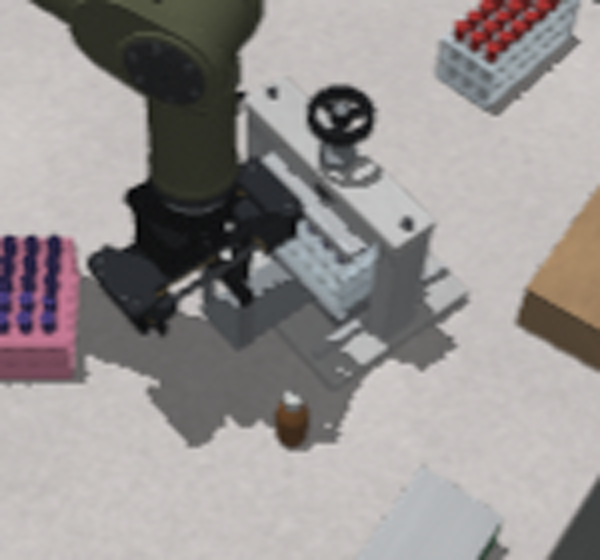

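The bar sits between the jaws with the right finger behind it, and the body is well clear of wheel and bridge. I'll pull gently outward along (-0.284,-0.959).

Emit:
carry_out(increments=[[-0.0003,-0.001,0,0,-1],[-0.0009,-0.0029,0,0,-1],[-0.0014,-0.0048,0,0,-1],[-0.002,-0.0067,0,0,-1],[-0.0026,-0.0086,0,0,-1],[-0.0034,-0.0115,0,0,-1],[-0.0043,-0.0144,0,0,-1],[-0.0051,-0.0173,0,0,-1],[-0.006,-0.0201,0,0,-1],[-0.0068,-0.023,0,0,-1],[-0.0077,-0.0259,0,0,-1],[-0.0085,-0.0288,0,0,-1],[-0.0094,-0.0316,0,0,-1],[-0.0102,-0.0345,0,0,-1],[-0.0108,-0.0364,0,0,-1],[-0.0112,-0.0379,0,0,-1],[-0.0114,-0.0384,0,0,-1]])

```text
time_s: 17.45
tool_pos: [0.5507, -0.1307, 0.2784]
tool_rot: [180.0, 0.0, 73.5]
force: [1.7, 2.5, 2.1]
grip_width: 0.0873
```

```bash
python3 s.py; python3 - <<'E'
from h import *
im,d=snap('scene'); save(im,'scene9.png',(190,130,340,270),4)
E
```

```text
17.45 [ 0.55071 -0.13067  0.27844] [180.     0.    73.51] [ 63.2  27.4 -64.6 102.3  26.7  67.6  64. ] [1.67 2.54 2.07] [ 0.751 -0.598 -0.018] 0.08730594211707751
```

View pics/scene9.png

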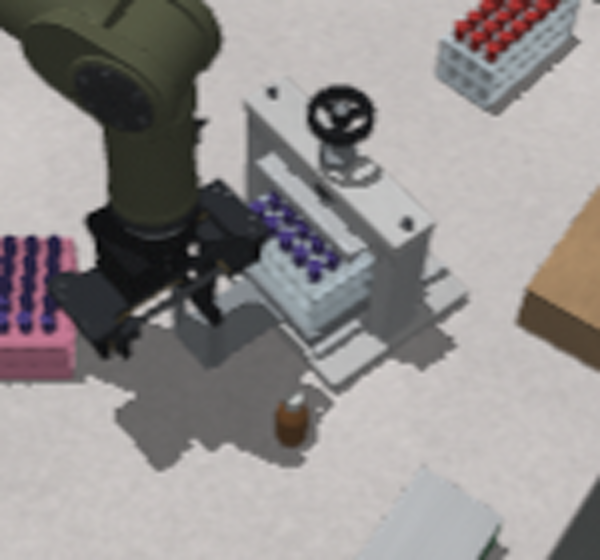

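The tray is coming along at about 3 N with the tubes upright. Next 48 mm, then I'll creep to the end stop.

Emit:
carry_out(increments=[[-0.0003,-0.001,0,0,-1],[-0.0009,-0.0029,0,0,-1],[-0.0014,-0.0048,0,0,-1],[-0.002,-0.0067,0,0,-1],[-0.0026,-0.0086,0,0,-1],[-0.0034,-0.0115,0,0,-1],[-0.0043,-0.0144,0,0,-1],[-0.0051,-0.0173,0,0,-1],[-0.006,-0.0201,0,0,-1],[-0.0068,-0.023,0,0,-1],[-0.0077,-0.0259,0,0,-1],[-0.0085,-0.0288,0,0,-1],[-0.0094,-0.0316,0,0,-1],[-0.0102,-0.0345,0,0,-1],[-0.0111,-0.0374,0,0,-1],[-0.0119,-0.0403,0,0,-1],[-0.0128,-0.0432,0,0,-1],[-0.0133,-0.0451,0,0,-1],[-0.0136,-0.046,0,0,-1]])

```text
time_s: 19.4
tool_pos: [0.537, -0.1767, 0.2784]
tool_rot: [-180.0, 0.0, 73.5]
force: [3.0, 3.2, -0.5]
grip_width: 0.0871
```

```bash
python3 s.py
```

```text
19.4 [ 0.53699 -0.17669  0.27844] [-1.7998e+02  1.0000e-02  7.3510e+01] [ 68.1  27.3 -64.6 102.3  26.6  67.6  68.9] [ 3.    3.16 -0.53] [ 0.597 -0.644 -0.09 ] 0.08712227231568322
```

Emit:
carry_out(increments=[[-0.0003,-0.001,0,0,-1],[-0.0006,-0.0019,0,0,-1],[-0.0009,-0.0029,0,0,-1],[-0.0011,-0.0038,0,0,-1],[-0.0013,-0.0043,0,0,-1]])

```text
time_s: 19.9
tool_pos: [0.5358, -0.1807, 0.2784]
tool_rot: [-180.0, -0.0, 73.5]
force: [1.6, 2.5, -1.7]
grip_width: 0.0869
```

```bash
python3 s.py
```

```text
19.9 [ 0.5358  -0.18075  0.27845] [-179.99   -0.     73.53] [ 68.5  27.3 -64.5 102.3  26.6  67.5  69.4] [ 1.6   2.53 -1.66] [ 0.574 -0.629 -0.066] 0.08693023224191046
```

Emit:
carry_out(increments=[[-0.0002,-0.0006,0,0,-1],[-0.0003,-0.0011,0,0,-1],[-0.0005,-0.0016,0,0,-1],[-0.0006,-0.0021,0,0,-1]])

```text
time_s: 20.3
tool_pos: [0.5352, -0.1827, 0.2784]
tool_rot: [-180.0, -0.0, 73.5]
force: [1.0, 3.0, -1.8]
grip_width: 0.087
```

```bash
python3 s.py
```

```text
20.3 [ 0.5352  -0.18272  0.27843] [-1.7999e+02 -2.0000e-02  7.3530e+01] [ 68.7  27.3 -64.5 102.3  26.6  67.5  69.6] [ 0.96  2.96 -1.75] [ 0.783 -0.623 -0.013] 0.08699720840466042
```

Emit:
carry_out(increments=[[-0.0002,-0.0005,0,0,-1],[-0.0003,-0.001,0,0,-1],[-0.0004,-0.0014,0,0,-1]])

```text
time_s: 20.6
tool_pos: [0.5351, -0.183, 0.2783]
tool_rot: [180.0, -0.1, 73.6]
force: [3.7, 5.3, -3.9]
grip_width: 0.0872
```

```bash
python3 s.py
```

```text
20.6 [ 0.53506 -0.18304  0.27835] [ 1.7999e+02 -1.3000e-01  7.3580e+01] [ 68.8  27.3 -64.6 102.3  26.5  67.5  69.7] [ 3.71  5.31 -3.89] [ 1.233 -0.891 -0.1  ] 0.08721572518560085
```

The tool has stopped moving and the force is climbing, so this looks like the end stop. One small nudge to confirm, then back off into the gap.

Emit:
carry_out(increments=[[-0.0003,-0.001,0,0,-1],[-0.0004,-0.0014,0,0,-1]])

```text
time_s: 20.8
tool_pos: [0.5349, -0.1834, 0.2783]
tool_rot: [180.0, -0.2, 73.6]
force: [4.1, 7.9, -3.9]
grip_width: 0.0871
```

```bash
python3 s.py
```

```text
20.8 [ 0.53493 -0.18341  0.27828] [179.97  -0.24  73.63] [ 68.9  27.3 -64.6 102.3  26.4  67.4  69.9] [ 4.12  7.91 -3.88] [ 1.621 -1.116 -0.193] 0.0871325643034737
```

Firmly at the stop: 9 N, and the tool no longer follows. Back off into the gap and lift straight up.

Emit:
carry_out(increments=[[0.0006,0.0019,0,0,-1],[0.0014,0.0048,0,0,-1],[0.0028,0.0096,0,0,-1],[0.0043,0.0144,0,0,-1],[0.0051,0.0172,0,0,-1],[0.0051,0.0172,0,0,-1],[0.0051,0.0172,0.01,0,-1],[0.0051,0.0172,0.03,0,-1],[0.0051,0.0172,0.06,0,-1],[0.0051,0.0172,0.1,0,-1],[0.0051,0.0172,0.14,0,-1],[0.0051,0.0172,0.17,0,-1],[0.0051,0.0172,0.18,0,-1],[0.0051,0.0172,0.18,0,-1]])

```text
time_s: 22.2
tool_pos: [0.5398, -0.1683, 0.46]
tool_rot: [179.8, 0.0, 73.5]
force: [0.3, -0.2, -0.2]
grip_width: 0.087
```

```bash
python3 s.py; python3 - <<'E'
from h import *
A=lambda q:np.ascontiguousarray(q,dtype=np.float32).reshape(-1,1,2)
im,d=snap('wrist'); save(im,'wrist10.png',s=1.5)
for n in ['scene','top']: im,d=snap(n)
save(load('scene')['im'],'scene10.png',(190,130,340,270),4); save(load('top')['im'],'top10.png',(170,120,320,250),4)
L=load('wrist');P=cloud(L)
b=np.array([.5716,-.0607])-.09*np.array([.284,.9588]);print('expected bar',b)
d=np.hypot(P[...,0]-b[0],P[...,1]-b[1])
Q=P[(d<.05)&(P[...,2]>.114)&(P[...,2]<.126)];r=cv2.minAreaRect(A(Q[:,:2]));print(len(Q),r,'drawn',-(np.array(r[0])-[.5716,-.0607])@[.284,.9588])
P=P.reshape(-1,3);near=(np.hypot(P[:,0]-.61,P[:,1]-.064)<.035)&(P[:,2]>.235)&(P[:,2]<.27)
print('wheel',np.percentile(P[near][:,2],[50,90]) if near.any() else None)
E
```

```text
22.2 [ 0.53984 -0.16835  0.46   ] [1.7984e+02 3.0000e-02 7.3510e+01] [ 73.   18.6 -71.3  88.9  17.8  85.   74.6] [ 0.32 -0.23 -0.22] [ 0.096 -0.152  0.033] 0.08704514412909276
expected bar [ 0.54604  -0.146992]
848 ((0.5458522439002991, -0.14699020981788635), (0.012129134498536587, 0.06960870325565338), 73.52080535888672) drawn 0.09004741590570449
wheel None
```

View pics/wrist10.png

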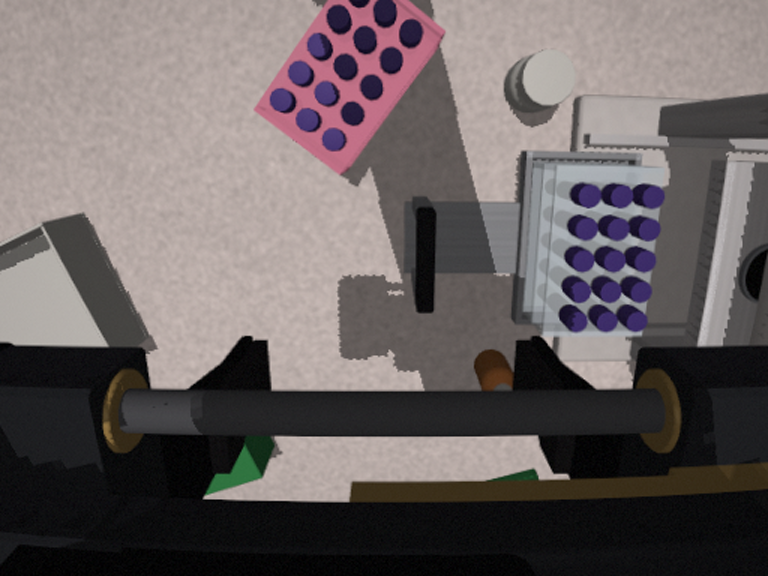

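View pics/scene10.png

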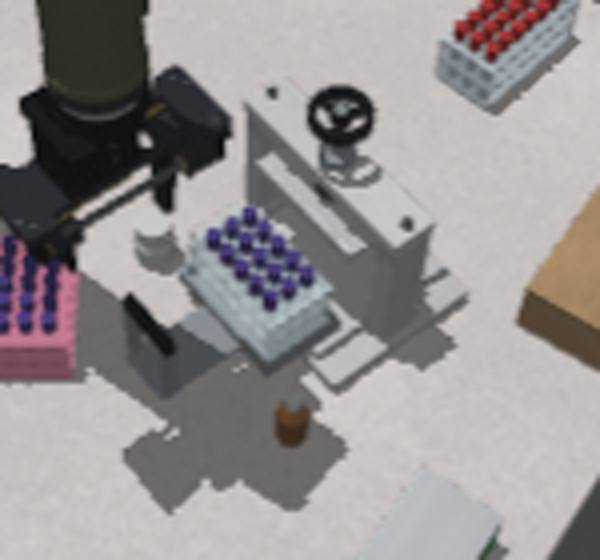

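View pics/top10.png

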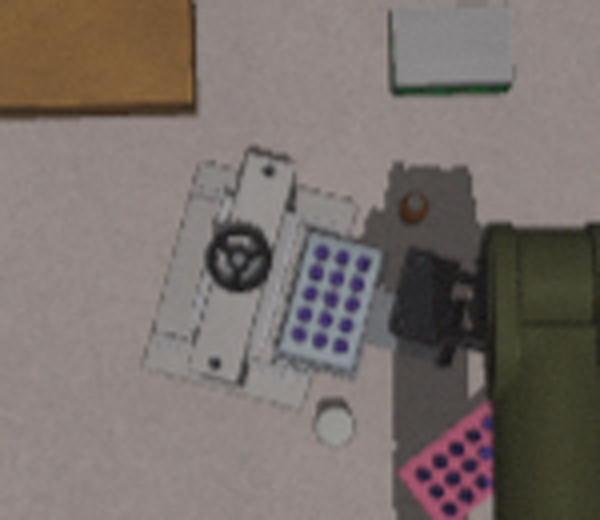

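Bar measured 90.0 mm out, with all 15 tubes upright on the tray and the bystanders unmoved. One last check that the wheel stayed put, then I hand in.

```bash
python3 - <<'E'
from h import *
L=load('scene');P=cloud(L).reshape(-1,3)
near=(np.hypot(P[:,0]-.61,P[:,1]-.064)<.035)&(P[:,2]>.235)&(P[:,2]<.27)
print('wheel',np.percentile(P[near][:,2],[50,75,90]))
print(env.get_obs()['force'],env.sign_off())
E
```

```text
wheel [0.25365141 0.25566005 0.25731082]
the job is handed in; nothing more can be done
[-0.05089407 -0.42783901 -0.69424504] None
```

The rack is released and the tray is fully out. The job was handed in after 22.3 s, with the gripper open and touching nothing. No verdict was reported.

- **Handwheel:** I turned it about 217° anticlockwise in one grip, letting the hand rise with the stem. The vertical force read 2.4 N or less at each check. The turning moment stayed near 0.30 N m, then rose to about 0.50 N m over the last 12° or so. I take that as the plate on its stop with roughly 34 N, and I stopped there. That figure is inferred from the turning effort, with about ±0.04 N m of noise, because the plate force is not measured directly.
- **Wheel position:** After I let go, the wheel had risen 21.3 mm. At the end it still read the same height to within about 1 mm.
- **Tray:** I drew it out with one finger hooked behind the grip bar, not with a closed grip. A central grip would have put the gripper body within about 4 mm of the wheel. The tray slid with about 3 N, and I stopped when the force rose to about 9 N at the end stop. The wrist camera then measured it 90.0 mm out.
- **Surroundings:** In the last pictures all 15 tubes are upright. The jar, dropper, pink rack and spare rack look to be where they were, by eye only. I did not check the bin, tip box or pipette closely; the arm never went near them at their height.

No check failed. The three cameras disagreed on the wheel centre by up to about 3 mm. I started from an average of the three and shifted about 1 mm during the turn to ease a side force of up to 6 N.

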